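# Rack the microscope objectives by height

## Task

Swing the basket's cage lid back past upright so that it stays open, then take out the microscope objective inside and stand it and the three loose on the mat on the rack's four seat marks, one centred on each, in order of height: the tallest next to the brass pin, the shortest at the far end. Do not tip any objective over, and leave the lid open and all four standing upright by themselves.

Things in the scene. Friction and masses are not known exactly. Their poses are not given: they have to be found in the camera images.
- obj_a: microscope objective, the shortest of the four: 36 mm tall, plain silver metal, round. Straight barrel 28 mm diameter from the foot up to 27 mm, above it a cone narrowing to a lens tip 21 mm wide. Stands loose on its flat foot, nose up, on the mat or in the basket. About 70 g (varies). Origin: centre of the foot; z up along the axis; its yaw means nothing.
- obj_b: microscope objective, the second shortest of the four: 45 mm tall, plain silver metal, round. Straight barrel 28 mm diameter from the foot up to 34 mm, above it a cone narrowing to a lens tip 18 mm wide. Stands loose on its flat foot, nose up, on the mat or in the basket. About 80 g (varies). Origin: centre of the foot; z up along the axis; its yaw means nothing.
- obj_c: microscope objective, the second tallest of the four: 54 mm tall, plain silver metal, round. Straight barrel 28 mm diameter from the foot up to 40 mm, above it a cone narrowing to a lens tip 15 mm wide. Stands loose on its flat foot, nose up, on the mat or in the basket. About 100 g (varies). Origin: centre of the foot; z up along the axis; its yaw means nothing.
- obj_d: microscope objective, the tallest of the four: 63 mm tall, plain silver metal, round. Straight barrel 28 mm diameter from the foot up to 47 mm, above it a cone narrowing to a lens tip 11 mm wide. Stands loose on its flat foot, nose up, on the mat or in the basket. About 120 g (varies). Origin: centre of the foot; z up along the axis; its yaw means nothing.
- basket: fixed open aluminium box, the lower half of a clamshell basket; one of the objectives (any) stands inside, within 15 mm of its middle, on the mat (mat top 6 mm above the bench). Outside 118 x 118 mm, walls 4 mm thick, 30 mm high. Origin: centre of the underside, on the mat; z up, x from the handle side (near the robot) to the hinge side. Hinge line along y at x +59, z +30 mm.
- lid (a joint): angle of the basket's lid in rad: 0 shut, 1.57 upright, stop at 1.8. It swings freely, up and away from the robot: let go below about 1.1 it falls shut, past upright it falls on to the stop and stays open. The lid is a steel wire cage 118 x 118 mm, 42 mm deep (its top 72 mm above the mat when shut), about 160 g.
- lid_bar (a point): middle of the lid's handle: round black bar 10 mm in diameter, free length 70 mm, along the basket's y, on two arms 36 mm beyond the lid's top front edge (31 mm clear gap). With the lid shut it lies 154 mm in front of the hinge line and 39 mm above it (basket x -95, z +69 mm). The bar turns with the lid, so it must turn between the fingers.
- rack: fixed aluminium slab 70 x 310 x 14 mm on the mat (mat top 6 mm above the bench) with a row of four dark round seat marks 36 mm in diameter, flat. Origin: centre of the underside; x across, y along the row, z up. Seat centres at y -90, -30, +30, +90 mm, x 0; top at z +14 mm.
- pin: upright brass pin fixed on one end of the rack, 12 mm in diameter, 40 mm high, on the row's line 138 mm from the rack's middle (48 mm beyond the end seat); it may be at either end (the other end carries only a flat dark screw head). Origin: centre of its foot, on the rack's top.
Things that resemble listed ones, but are neither listed nor needed, are in the scene too. Leave any orange look-alike of the obj_d alone.

How it is judged:
By the outcome, as a careful person would: the job done as asked, in the order asked, and still so for the second after the job is handed in, with the robot touching nothing.
It also fails if it takes over 128 s, if anything falls off the work surface, if the arm or the gripper's body presses on something with over 40 N, if the wrist force passes 120 N, or if a joint passes its speed limit or range.

## Robot

A 6-joint arm with a two-finger parallel gripper is mounted at the origin on the work surface. World frame = base frame: x ahead of the robot, y to its left, z up, the work surface at z = 0. Lengths are in mm, angles in rad, forces in N, time in s.
With the tool pointing down it reaches from about 350 to 975 mm from the base axis. Payload 7.1 kg.
Tool frame: the origin (TCP) lies at the very end of the fingers, on their centre line; the grasp point (between the pads) lies 19 mm behind it (env.tcp_to_grasp is the distance from the TCP to the grasp point, in mm); z points along the fingers, y is the direction in which the jaws open and shut (so a half turn about z gives the same grasp; the last joint's range is limited). The gripper opens to 88 mm and grips with 3 to 60 N. Pads are 20 mm wide; open, the fingers measure 115 mm over their backs; the gripper's body (75 mm by 178 mm) begins 61 mm behind the grasp point.
Start: joints at [1.184, 0.423, 1.63, -0, 1.089, -0.019], TCP at [224.695, 583.195, 222.675] pointing down, gripper open.
Joint ranges: [-3, 3], [-0.9, 2.11], [0.09, 2.58], [-1.31, 4.45], [0.11, 2.69], [-2.54, 2.54]. Speed limits (rad/s): [2.39, 2.39, 3.01, 3.14, 3.14, 3.14].

## Interface

Orientations are given as [roll, pitch, yaw] about the fixed x, y, z axes, in that order (R = Rz(yaw) Ry(pitch) Rx(roll)).
In Python, from workcell import env gives the robot as it stands. The module is installed in compiled form; this text tells all that it offers.
- The arm moves only by the shell command python3 -m handwheel 'ROWS'. ROWS is text: rows parted by semicolons, each of 5 numbers parted by spaces: the shift along the tool's x, y, z in mm, then the turn about the tool's z in degrees, then the opening, from -1 (shut) to 1 (fully open). A call has 1 to 12 rows; each row shifts and turns the commanded pose from where the row before left it, along the tool's axes as they then stand; what a row does not reach is not made up. A row lasts 1/12 s, in which the tool goes at most 41.7 mm and 7.16 degrees, less where a joint would pass 70% of its speed; a pose out of reach is approached as far as the arm can. A call with a gripper value outside its range is refused whole. The fingers move at their own pace and stop on an object; the grip force is fixed at half the most. Time passes only in rows, so rows that do not move let the fingers close. It gives the time, the measured TCP pose, the force and the opening at its end, in the units of the state.
- env.state(): the state, without advancing time (a new reading comes with each control period).
- env.get_image(name): name is "scene" or "top" or "wrist"; returns a dict with "color" (384x512x3 uint8, red, green, blue), "intrinsics" (3x3 intrinsics, pixels), "R" (3x3) and "t" (3): a world point X has camera coordinates R X + t; the wrist camera has in their place "hand_eye" (4x4, takes a point from camera to tool coordinates, whose origin is the TCP and whose axes are the flange's). Camera axes: x right, y down, z forward; pixel columns grow to the right and rows downward; lengths in mm; the calibration is good to about 2 mm. A picture is of the moment at which its call begins: read the wrist's pose just before it. There is no depth.
- env.finish_job(): hands the job in, once; it reports no verdict.
Trained networks look in a picture, given as the dict that the camera call returned (one of the last four; its "shot" number tells which), for a name from the list of things; names that differ only in an ending like _2 or _b are one class to them, and where a whole thing is asked for, a point or a joint stands for the part that bears it (a point fixed in the world has none). Each returns a list of dicts, best first, with "conf" (0 to 1); they miss things now and then, are a little off and sometimes report something else, mostly with a low value. They report only what shows in the picture. A call takes as long as a camera call. They do not tell look-alikes from the thing itself.
- env.find_in(thing, picture): "point" ([x, y, z] in mm, in world coordinates, good to about 4 mm: the middle of the surface that is visible of it).
- env.masks_of(thing, picture): "mask" (384x512 bool, what is visible of it).
- env.pinpoint(thing, picture): "point" ([x, y, z] in mm, in world coordinates, good to about 4 mm: a listed point, or the origin of a listed thing).
The state is a dict: "time": time; "q": joint angles; "dq": joint speeds; "joint_efforts": joint torques, N m; "tcp_pos": TCP position; "eef_rot": TCP orientation; "ft_force": force on the tool from outside, world axes, zero at the start; "torque": the same for the moment, N m; "opening": opening from 0.0 (shut) to 1.0 (fully open).
Only numpy, scipy, OpenCV 4.12 (cv2) and the standard library are available. Lean on these libraries where they do the work, as an engineer would, in place of code of your own. Each camera call takes 0.05 s, during which the arm holds its last target. There are 200 camera calls.

## Working session

There is one attempt and no reset: what is moved stays moved. The work goes in short steps, Python scripts to look and compute and a shell command to move; the robot and the scene stay as the last step left them, time stands still between calls to the robot, and variables do not carry over. Pictures are saved under pics/ and viewed, about 12 in all and at most 16, crops included, and the job is handed in when it is done.

```bash
mkdir -p pics; cat > h.py <<'E'
from workcell import env
import numpy as np, cv2
def save(p,n,crop=None,s=1):
    im=p["color"][:,:,::-1]
    if crop: im=im[crop[1]:crop[3],crop[0]:crop[2]]
    cv2.imwrite(f"pics/{n}.png",cv2.resize(im,None,fx=s,fy=s,interpolation=cv2.INTER_CUBIC))
def proj(p,X):
    c=p["R"]@np.array(X,float)+p["t"]; u=p["intrinsics"]@c; return np.round(u[:2]/u[2],1)
def onplane(p,uv,z):
    d=p["R"].T@np.linalg.inv(p["intrinsics"])@np.array([uv[0],uv[1],1.]); c=-p["R"].T@p["t"]
    return c+d*(z-c[2])/d[2]
E
python3 - <<'E'
from h import *
a=env.get_image("scene");b=env.get_image("top")
im=np.hstack([a["color"],b["color"]])
save(a,"scene",s=1.5);save(b,"top",s=1.5)
s=env.state();print(s["tcp_pos"],s["eef_rot"],s["time"])
for n,p in(("scene",a),("top",b)):
  for t in["obj_a","obj_b","obj_c","obj_d","basket","lid_bar","rack","pin"]:
    for r in env.pinpoint(t,p)[:5]: print(n,t,np.round(r["point"]),round(r["conf"],2),proj(p,r["point"]))
E
```

```text
[224.5319869  582.76179828 222.00728561] [-3.14025388e+00 -4.44516270e-05  2.77369609e+00] 0.1
scene obj_a [ 493. -232.    8.] 0.66 [176.6 266.5]
scene obj_a [491. -33.   3.] 0.65 [251.3 205.9]
scene obj_a [433. 293.   6.] 0.55 [325.6 118.4]
scene obj_a [328. 282.   0.] 0.52 [289.6 104.1]
scene obj_a [498. 142.   3.] 0.51 [307.9 163.6]
scene obj_b [ 493. -232.    8.] 0.66 [176.6 266.5]
scene obj_b [491. -33.   3.] 0.65 [251.3 205.9]
scene obj_b [433. 293.   6.] 0.55 [325.6 118.4]
scene obj_b [328. 282.   0.] 0.52 [289.6 104.1]
scene obj_b [498. 142.   3.] 0.51 [307.9 163.6]
scene obj_c [ 493. -232.    8.] 0.66 [176.6 266.5]
scene obj_c [491. -33.   3.] 0.65 [251.3 205.9]
scene obj_c [433. 293.   6.] 0.55 [325.6 118.4]
scene obj_c [328. 282.   0.] 0.52 [289.6 104.1]
scene obj_c [498. 142.   3.] 0.51 [307.9 163.6]
scene obj_d [ 493. -232.    8.] 0.66 [176.6 266.5]
scene obj_d [491. -33.   3.] 0.65 [251.3 205.9]
scene obj_d [433. 293.   6.] 0.55 [325.6 118.4]
scene obj_d [328. 282.   0.] 0.52 [289.6 104.1]
scene obj_d [498. 142.   3.] 0.51 [307.9 163.6]
scene basket [ 510. -231.    5.] 
[... 446 characters left out ...]
obj_b [ 501. -230.    4.] 0.58 [351.9 172.7]
top obj_b [333. 284.  -1.] 0.56 [132.3 248.9]
top obj_c [495. 143.   6.] 0.68 [193.3 178.1]
top obj_c [488. -39.   4.] 0.61 [271.  179.7]
top obj_c [ 501. -230.    4.] 0.58 [351.9 172.7]
top obj_c [333. 284.  -1.] 0.56 [132.3 248.9]
top obj_d [495. 143.   6.] 0.68 [193.3 178.1]
top obj_d [488. -39.   4.] 0.61 [271.  179.7]
top obj_d [ 501. -230.    4.] 0.58 [351.9 172.7]
top obj_d [333. 284.  -1.] 0.56 [132.3 248.9]
top basket [ 510. -224.    8.] 0.78 [349.3 168.7]
top lid_bar [ 451. -152.   76.] 0.69 [324.4 189.5]
top rack [634.  87.   5.] 0.88 [216.8 120.3]
top rack [ 452. -150.   77.] 0.24 [323. 189.]
top pin [637. 225.  22.] 0.53 [157.6 118.2]
```

```bash
ls pics
```

```text
scene.png
top.png
```

View pics/scene.png

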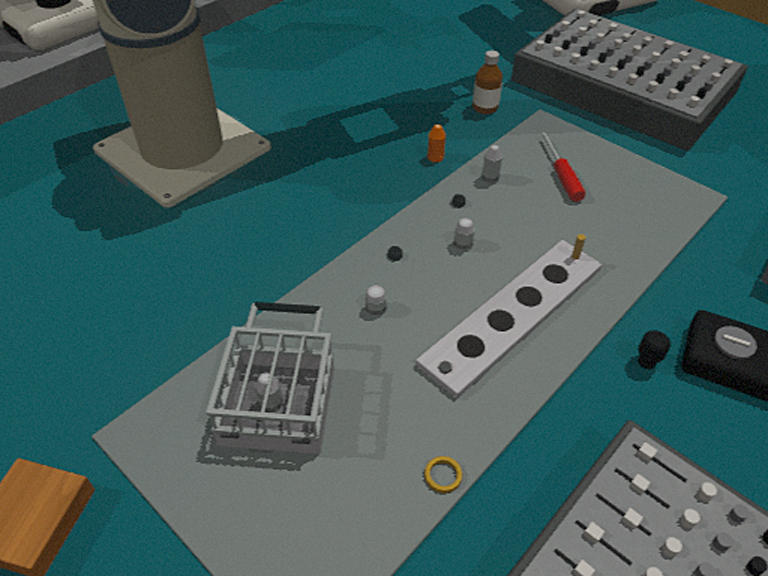

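View pics/top.png

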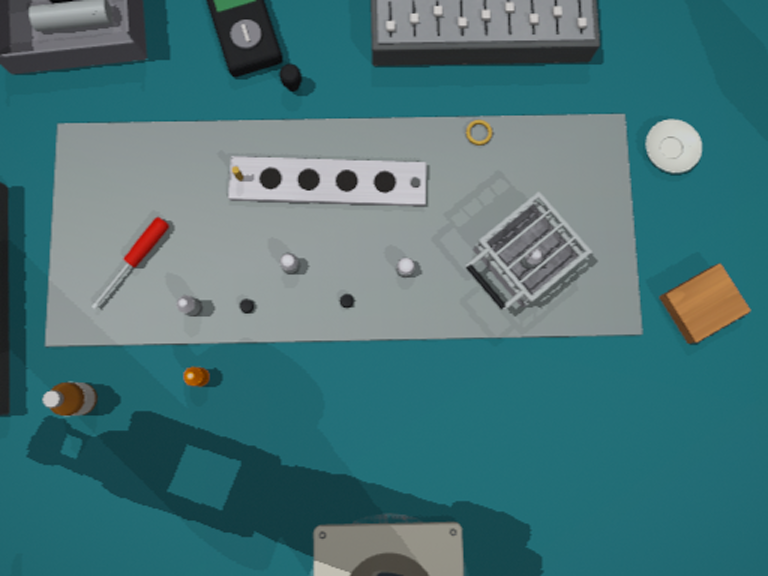

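The scene and top views show three loose silver objectives: scene px (375,298), (464,233), (491,163). A fourth is under the cage. The orange decoy is at (437,143), the rack's pin is at its +y end, and the lid bar points toward the robot at an angle. I'll move above the lid bar, turning the jaws across it.

```bash
python3 -m handwheel '-22.7 -30.3 -4 0 1;-22.7 -30.3 -4 0 1;-22.7 -30.3 -4 0 1;-22.7 -30.3 -4 0 1;-22.7 -30.3 -4 0 1;-22.7 -30.3 -4 0 1;-22.7 -30.3 -4 0 1;-22.7 -30.3 -4 0 1;-22.7 -30.3 -4 0 1;-22.7 -30.3 -4 0 1'
python3 -m handwheel '-22.7 -30.3 -4 0 1;-22.7 -30.3 -4 0 1;-22.7 -30.3 -4 0 1;-22.7 -30.3 -4 0 1;-22.7 -30.3 -4 0 1;-22.7 -30.3 -4 0 1;-22.7 -30.3 -4 0 1;-22.7 -30.3 -4 0 1;-22.7 -30.3 -4 0 1'
python3 -m handwheel '0 0 0 6.7 1;0 0 0 6.7 1;0 0 0 6.7 1;0 0 0 6.7 1;0 0 0 6.7 1;0 0 0 6.7 1;0 0 0 6.7 1;0 0 0 6.7 1;0 0 0 6.7 1'
python3 -m handwheel '0 0 0 6.7 1;0 0 0 6.7 1;0 0 0 6.7 1;0 0 0 6.7 1;0 0 0 6.7 1;0 0 0 6.7 1;0 0 0 6.7 1;0 0 0 6.7 1;0 0 0 6.7 1;0 0 0 0 1'
cat >> h.py <<'E'
from scipy.spatial.transform import Rotation as Ro
def tool():
    s=env.state(); return s, Ro.from_euler("xyz",s["eef_rot"]).as_matrix()
def wrist():
    s,R=tool(); p=env.get_image("wrist"); H=np.array(p["hand_eye"])
    Rc=R@H[:3,:3]; c=R@H[:3,3]+np.array(s["tcp_pos"]); q=dict(p); q["R"]=Rc.T; q["t"]=-Rc.T@c
    return p,q
def togo(X,yaw=None,dz=None):
    """tool shifts from the present pose to the TCP target X"""
    s,R=tool(); print("tcp",np.round(s["tcp_pos"],1),"yaw",round(s["eef_rot"][2],3),"F",np.round(s["ft_force"],1),"open",round(s["opening"],3),"t",round(s["time"],1))
    d=R.T@(np.array(X)-s["tcp_pos"]); print("go",np.round(d,1), "" if yaw is None else "turn %.1f"%np.degrees((s["eef_rot"][2]-yaw+np.pi)%(2*np.pi)-np.pi))
E
python3 - <<'E'
from h import *
p,q=wrist(); save(p,"w1",s=1.5); print(np.round(p["hand_eye"],2).tolist())
for t in["obj_a","basket","lid_bar"]:
    for r in env.pinpoint(t,p)[:5]: print(t,np.round(r["point"],1),round(r["conf"],2),proj(q,r["point"]))
togo([450,-151,200],.67)
E
```

```text
time: 1.73
tcp_pos: [327.6, 217.2, 263.1]
eef_rot: [3.141, 0.001, 2.774]
ft_force: [0.6, 0.3, 0.2]
opening: 1.002
time: 2.48
tcp_pos: [420.2, -111.2, 299.2]
eef_rot: [3.141, 0.001, 2.773]
ft_force: [0.9, -0.1, 0.2]
opening: 0.998
time: 3.23
tcp_pos: [420.1, -109.1, 298.8]
eef_rot: [3.141, 0.0, 1.716]
ft_force: [0.7, 0.1, -0.1]
opening: 1.001
time: 4.07
tcp_pos: [420.1, -109.1, 298.8]
eef_rot: [3.141, -0.0, 0.665]
ft_force: [0.3, 0.2, -0.6]
opening: 1.001
[[0.0, -0.96, -0.27, 73.42], [1.0, 0.0, 0.0, 0.37], [-0.0, -0.27, 0.96, -162.67], [0.0, 0.0, 0.0, 1.0]]
obj_a [492.5 -39.    7.6] 0.79 [248.   77.9]
obj_a [ 499.8 -231.9    5.7] 0.63 [365.2 167.1]
basket [ 514.5 -228.1    3.6] 0.71 [370.1 156.6]
lid_bar [ 450.7 -150.6   71.1] 0.68 [301.2 167.9]
tcp [ 420.1 -109.1  298.7] yaw 0.672 F [ 1.  -0.7  0.5] open 1.001 t 4.3
go [-2.7 51.4 98.7] turn 0.1
```

View pics/w1.png

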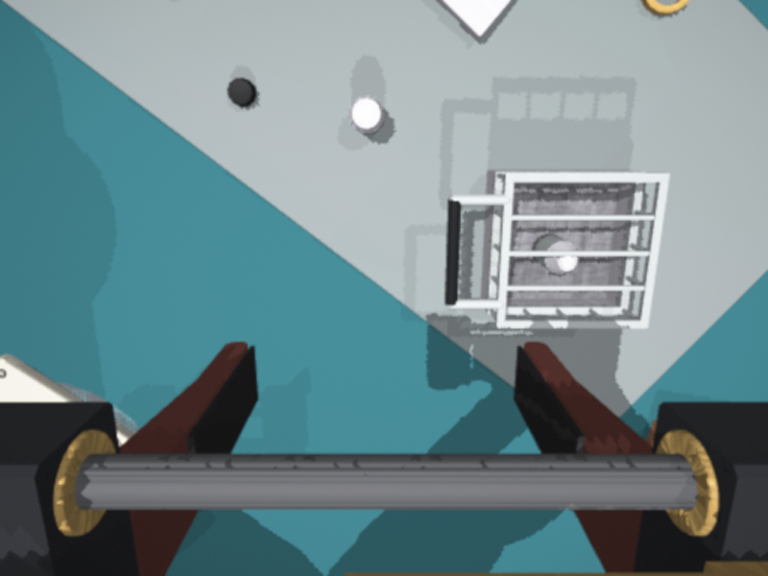

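Wrist view: the bar's centre is at (453,252), tilted about 3° in the picture. Finger gap and lid are as described, with one objective in the basket at (560,255). I'll work out the bar's axis and then approach.

```bash
python3 - <<'E'
from h import *
p,q=wrist()
m=env.masks_of("lid_bar",p)
a=onplane(q,(456/1.5,203/1.5),75);b=onplane(q,(451.5/1.5,302/1.5),75);print(a,b,np.linalg.norm(a-b))
d=(a-b)/np.linalg.norm(a-b);print("bar yaw",np.arctan2(d[1],d[0]))
c=(a+b)/2
togo([c[0],c[1],120],np.arctan2(d[1],d[0]))
togo([450.3,-151,56])
E
```

```text
[ 481.01526267 -128.12093377   75.        ] [ 420.86717436 -175.06989694   75.        ] 76.3020161538982
bar yaw 0.6627720092996249
tcp [ 420.2 -109.1  298.7] yaw 0.671 F [-0.2  0.6 -0.2] open 1.002 t 4.4
go [ -2.3  52.4 178.7] turn 0.5
tcp [ 420.2 -109.1  298.7] yaw 0.671 F [-0.2  0.6 -0.2] open 1.002 t 4.4
go [ -2.5  51.5 242.7]
```

```bash
python3 -m handwheel '-0.5 10.4 22 0.5 -0.32;-0.5 10.4 22 0 -0.32;-0.5 10.4 22 0 -0.32;-0.5 10.4 22 0 -0.32;-0.5 10.4 22 0 -0.32;0 0 15 0 -0.32;0 0 15 0 -0.32;0 0 0 0 -0.32;0 0 0 0 -0.32'
python3 - <<'E'
from h import *
p,q=wrist(); save(p,"w2",s=1.3)
for r in env.pinpoint("lid_bar",p)[:2]: print(np.round(r["point"],1),r["conf"],proj(q,r["point"]))
togo([450.3,-151,56])
E
```

```text
time: 5.12
tcp_pos: [449.7, -151.5, 158.2]
eef_rot: [-3.14, 0.001, 0.661]
ft_force: [0.4, 0.0, 0.7]
opening: 0.369
[ 453.3 -149.    67.3] 0.79 [256.7 194. ]
tcp [ 450.7 -151.8  159.5] yaw 0.661 F [ 0.6 -0.1  0.6] open 0.341 t 5.2
go [ 1.000e-01 -9.000e-01  1.035e+02]
```

View pics/w2.png

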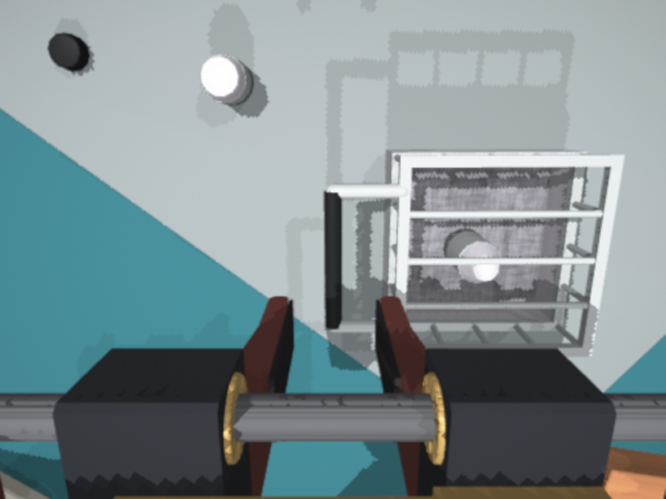

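Bar is centred between the fingers (px 333 vs. 337) and parallel to them. I'll descend and grip.

```bash
python3 -m handwheel '0 0 20 0 -0.32;0 0 20 0 -0.32;0 0 20 0 -0.32;0 0 20 0 -0.32;0 0 15 0 -0.32;0 0 8 0 -0.32;0 0 0 0 -0.32;0 0 0 0 -0.32'
python3 -m handwheel '0 0 0 0 -1;0 0 0 0 -1;0 0 0 0 -1;0 0 0 0 -1;0 0 0 0 -1;0 0 0 0 -1'
python3 - <<'E'
from h import *
togo([450,-151,56])
# arc increments: tool y(+)=toward hinge, z down
import math
a0=math.atan2(39,154);prev=None
for k in range(0,23):
    th=math.radians(4.6*k); x=-159*math.cos(a0+th); z=159*math.sin(a0+th)
    if prev: print(k,round(math.degrees(th),1),round(x-prev[0],1),round(-(z-prev[1]),1))
    prev=(x,z)
E
```

```text
time: 5.88
tcp_pos: [450.7, -151.8, 56.4]
eef_rot: [3.141, -0.0, 0.66]
ft_force: [0.3, -0.2, 0.5]
opening: 0.339
time: 6.38
tcp_pos: [449.5, -150.7, 56.3]
eef_rot: [-3.14, 0.0, 0.66]
ft_force: [-2.6, 5.9, 7.8]
opening: 0.103
tcp [ 449.5 -150.7   56.3] yaw 0.66 F [-2.6  5.9  7.8] open 0.103 t 6.4
go [0.3 0.6 0.3] 
1 4.6 3.6 -12.2
2 9.2 4.6 -11.9
3 13.8 5.5 -11.5
4 18.4 6.4 -11.0
5 23.0 7.3 -10.5
6 27.6 8.1 -9.8
7 32.2 8.9 -9.2
8 36.8 9.6 -8.4
9 41.4 10.2 -7.6
10 46.0 10.8 -6.8
11 50.6 11.3 -5.9
12 55.2 11.8 -5.0
13 59.8 12.1 -4.0
14 64.4 12.4 -3.0
15 69.0 12.6 -2.0
16 73.6 12.7 -1.0
17 78.2 12.8 0.0
18 82.8 12.7 1.0
19 87.4 12.6 2.1
20 92.0 12.4 3.1
21 96.6 12.1 4.1
22 101.2 11.7 5.0
```

```bash
python3 -m handwheel '0 3.6 -12.2 0 -1;0 4.6 -11.9 0 -1;0 5.5 -11.5 0 -1;0 6.4 -11 0 -1;0 7.3 -10.5 0 -1;0 8.1 -9.8 0 -1'
```

```text
time: 6.88
tcp_pos: [470.2, -177.5, 123.3]
eef_rot: [-3.136, 0.0, 0.659]
ft_force: [-2.1, 12.0, 6.2]
opening: 0.102
```

```bash
python3 -m handwheel '0 8.9 -9.2 0 -1;0 9.6 -8.4 0 -1;0 10.2 -7.6 0 -1;0 10.8 -6.8 0 -1;0 11.3 -5.9 0 -1;0 11.8 -5 0 -1'
```

```text
time: 7.38
tcp_pos: [510.3, -228.7, 166.9]
eef_rot: [-3.141, -0.001, 0.66]
ft_force: [-1.1, 3.4, 3.7]
opening: 0.103
```

```bash
python3 -m handwheel '0 12.1 -4 0 -1;0 12.4 -3 0 -1;0 12.6 -2 0 -1;0 12.7 -1 0 -1;0 12.8 0 0 -1;0 12.7 1 0 -1'
python3 -m handwheel '0 12.6 2.1 0 -1;0 12.4 3.1 0 -1;0 12.1 4.1 0 -1;0 9 4 0 -1;0 0 0 0 -1;0 0 0 0 -1'
```

```text
time: 7.88
tcp_pos: [556.7, -288.9, 175.3]
eef_rot: [3.142, -0.0, 0.66]
ft_force: [-0.4, 1.4, 1.6]
opening: 0.104
time: 8.38
tcp_pos: [585.1, -325.7, 161.3]
eef_rot: [3.14, -0.0, 0.66]
ft_force: [-0.2, -1.6, 2.9]
opening: 0.105
```

```bash
python3 -m handwheel '0 0 0 0 -0.3;0 0 0 0 -0.3;0 0 0 0 -0.3;0 0 0 0 -0.3;0 0 -15 0 -0.3;0 0 -15 0 -0.3;0 0 -20 0 -0.3;0 0 -20 0 -0.3;0 0 -20 0 -0.3;0 0 -10 0 -0.3'
python3 - <<'E'
from h import *
togo([500,-231,250])
a=env.get_image("scene"); save(a,"s2",(100,50,420,330),2)
b=env.get_image("top")
for n,p in(("scene",a),("top",b)):
  for t in ["obj_a","lid_bar","rack","pin"]:
    for r in env.pinpoint(t,p)[:6]: print(n,t,np.round(r["point"]),round(r["conf"],2),proj(p,r["point"]))
E
```

```text
time: 9.22
tcp_pos: [585.5, -325.2, 263.9]
eef_rot: [3.139, -0.001, 0.66]
ft_force: [0.1, -0.6, 0.1]
opening: 0.353
tcp [ 585.5 -325.2  263.9] yaw 0.66 F [ 0.1 -0.6  0.1] open 0.353 t 9.2
go [  -9.8 -126.8   13.5] 
scene obj_a [438. 290.   5.] 0.82 [326.2 120. ]
scene obj_a [492. -33.   3.] 0.63 [251.5 206.3]
scene obj_a [496. 144.   4.] 0.58 [307.7 162.6]
scene obj_a [ 494. -230.    5.] 0.54 [178.2 267. ]
scene obj_a [330. 280.  -5.] 0.49 [289.8 106.3]
scene lid_bar [ 585. -328.  177.] 0.6 [150.7 283.4]
scene rack [633.  82.   5.] 0.75 [341.6 210.2]
scene pin [640. 215.  23.] 0.59 [382.1 171.8]
top obj_a [331. 283.  -1.] 0.64 [132.7 249.7]
top obj_a [498. 141.   6.] 0.63 [194.1 176.6]
top obj_a [434. 297.   7.] 0.57 [126.7 204.9]
top obj_a [ 502. -228.    7.] 0.43 [351.3 172.1]
top obj_a [489. -37.   5.] 0.41 [270.  179.2]
top lid_bar [ 592. -328.  179.] 0.72 [414.6 112.1]
top rack [634.  87.   3.] 0.76 [216.7 120.7]
top pin [640. 224.  20.] 0.5 [158.2 117.3]
```

View pics/s2.png

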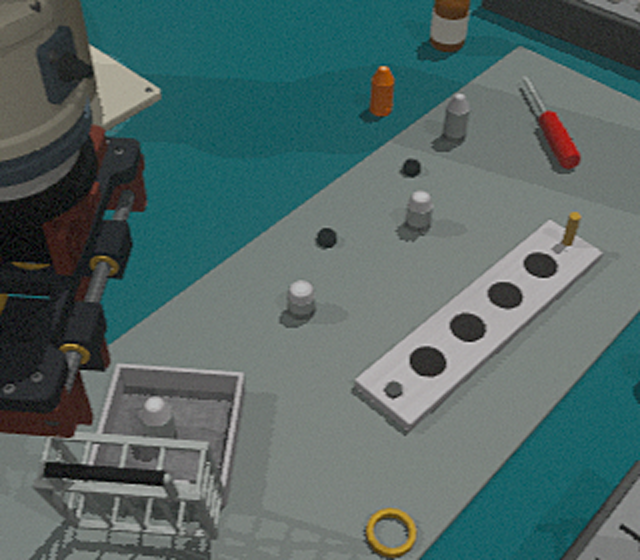

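The lid is open, with its bar at about z 178, and the basket objective is free. Next I'll fit each objective's type and position to its masks in both cameras, and the seats from their dark marks.

```bash
cat >> h.py <<'E'
from scipy.optimize import minimize
T={"a":(36,27,21),"b":(45,34,18),"c":(54,40,15),"d":(63,47,11)}
def sil(p,x,y,z0,t,S=4):
    h,b,w=T[t]; an=np.linspace(0,2*np.pi,32)
    X=np.vstack([np.c_[x+r*np.cos(an),y+r*np.sin(an),np.full(32,z0+z)] for z,r in((0,14),(b,14),(h,w/2))])
    c=X@p["R"].T+p["t"]; u=c@np.array(p["intrinsics"]).T; u=(u[:,:2]/u[:,2:]+.5)*S
    m=np.zeros((384*S,512*S),np.uint8); cv2.fillConvexPoly(m,cv2.convexHull(u.astype(np.float32)).astype(np.int32),1)
    return m
def iou(p,m,x,y,z0,t,S=4):
    a=sil(p,x,y,z0,t,S)>0; b=m; return (a&b).sum()/(a|b).sum()
def up(m,S=4): return cv2.resize(m.astype(np.float32),None,fx=S,fy=S,interpolation=cv2.INTER_LINEAR)>.5
def fit(views,x,y,z0=6,types="abcd"):
    """views: list of (calibrated picture, mask)"""
    U=[(p,up(m)) for p,m in views]; out={}
    for t in types:
        f=lambda v:-np.mean([iou(p,m,v[0],v[1],z0,t) for p,m in U])
        r=minimize(f,[x,y],method="Nelder-Mead",options=dict(initial_simplex=[[x,y],[x+5,y],[x,y+5]],xatol=.2,fatol=1e-4))
        out[t]=(np.round(r.x,1),round(-r.fun,3))
    return out
def mask_at(p,q,X,thing="obj_a",tol=25):
    best=None
    for r in env.masks_of(thing,p):
        m=np.array(r["mask"]); v,u=np.nonzero(m)
        if len(u)>8:
            d=np.hypot(u.mean()-proj(q,X)[0],v.mean()-proj(q,X)[1])
            if d<tol and (best is None or d<best[0]): best=(d,m)
    return None if best is None else best[1]
E
cat > m.py <<'E'
from h import *
a=env.get_image("scene");b=env.get_image("top")
for n,X in dict(L1=(491,-36),L2=(497,142),L3=(434,294),K=(500,-230)).items():
    V=[]
    for p in(a,b):
        m=mask_at(p,p,(*X,28),tol=12)
        if m is not None: V.append((p,m))
    print(n,[int(v[1].sum()) for v in V],fit(V,*X))
for n,p in(("scene",a),("top",b)):
    g=p["color"].max(2); m=np.zeros((384,512),np.uint8)
    R=env.masks_of("rack",p)[0]["mask"]; hull=cv2.convexHull(np.argwhere(R)[:,::-1].astype(np.int32)); cv2.fillConvexPoly(m,hull,1)
    k,l,st,ce=cv2.connectedComponentsWithStats(((g<75)&(m>0)).astype(np.uint8))
    for i in range(1,k):
        if st[i,4]>12: print(n,st[i,4],np.round(onplane(p,ce[i],20),1))
E
python3 m.py
```

```text
L1 [232, 111] {'a': (array([490.5, -35.6]), np.float64(0.83)), 'b': (array([490.9, -35.9]), np.float64(0.761)), 'c': (array([491.1, -36.1]), np.float64(0.705)), 'd': (array([490.5, -35.6]), np.float64(0.656))}
L2 [246, 139] {'a': (array([498.4, 142.4]), np.float64(0.85)), 'b': (array([499.2, 142.5]), np.float64(0.874)), 'c': (array([499.8, 141.8]), np.float64(0.816)), 'd': (array([498.4, 141.6]), np.float64(0.753))}
L3 [260, 186] {'a': (array([436.9, 295.6]), np.float64(0.753)), 'b': (array([436.4, 294.9]), np.float64(0.829)), 'c': (array([436.5, 293.8]), np.float64(0.884)), 'd': (array([436.2, 293.3]), np.float64(0.901))}
K [292, 173] {'a': (array([ 500.2, -230.7]), np.float64(0.683)), 'b': (array([ 499. , -230.8]), np.float64(0.75)), 'c': (array([ 499.5, -230.8]), np.float64(0.771)), 'd': (array([ 497.8, -229.9]), np.float64(0.751))}
scene 151 [637.  173.5  20. ]
scene 168 [633.7 113.8  20. ]
scene 185 [631.1  53.5  20. ]
scene 202 [628.1  -6.4  20. ]
scene 13 [627.8 -58.3  20. ]
top 150 [636.2 173.2  20. ]
top 151 [632.9 112.9  20. ]
top 148 [629.7  53.1  20. ]
top 146 [626.8  -7.   20. ]
```

L1 fits a, L2 fits b, L3 fits d, K (in the basket) fits c. The four seats agree across cameras with 60 mm spacing, and the pin is at the +y end. I'll move over K with the jaws along basket y, clear of the open lid.

```bash
python3 -m handwheel '-2 -25.5 0 0 0.05;-2 -25.5 0 0 0.05;-2 -25.5 0 0 0.05;-2 -25.5 0 0 0.05;-2 -25.5 0 0 0.05'
python3 -m handwheel '0 0 5 -7 0.05;0 0 5 -7 0.05;0 0 5 -7 0.05;0 0 5 -7 0.05;0 0 5 -7 0.05;0 0 5 -7 0.05;0 0 5 -7 0.05;0 0 5 -7 0.05;0 0 5 -7 0.05;0 0 5 -7 0.05;0 0 5 -7 0.05;0 0 5 -7 0.05'
python3 -m handwheel '0 0 0 -6 0.05;0 0 0 0 0.05;0 0 0 0 0.05'
cat > w.py <<'E'
import sys
from h import *
n=sys.argv[1]; x,y,z0=map(float,sys.argv[2:5]); types=sys.argv[5]; yaw=float(sys.argv[6])
p,q=wrist(); m=mask_at(p,q,(x,y,z0+25),tol=60)
if n!="-": save(p,n,s=1.3)
for r in env.pinpoint("obj_a",p)[:4]: print(np.round(r["point"],1),round(r["conf"],2))
if m is None: print("no mask")
else:
    v,u=np.nonzero(m); print("mask",m.sum(),u.min(),u.max(),v.min(),v.max()); print(fit([(q,m)],x,y,z0,types))
togo([x,y,10],yaw)
E
python3 w.py wk 499.5 -230.5 6 abcd 2.231
```

```text
time: 10.73
tcp_pos: [497.8, -229.7, 261.2]
eef_rot: [3.141, -0.0, 0.66]
ft_force: [1.2, -0.1, 1.1]
opening: 0.525
time: 11.73
tcp_pos: [498.8, -230.5, 201.1]
eef_rot: [3.141, 0.0, 2.132]
ft_force: [0.1, 0.6, 0.4]
opening: 0.52
time: 11.98
tcp_pos: [498.8, -230.5, 201.3]
eef_rot: [3.141, 0.0, 2.228]
ft_force: [-0.3, 0.4, -0.2]
opening: 0.527
[ 502.2 -229.2    9.5] 0.82
[490.9 -37.4  11.3] 0.58
mask 876 244 272 158 194
{'a': (array([ 502. , -231.6]), np.float64(0.854)), 'b': (array([ 500.9, -230.1]), np.float64(0.916)), 'c': (array([ 500.2, -229.4]), np.float64(0.961)), 'd': (array([ 499.6, -228.5]), np.float64(0.948))}
tcp [ 498.8 -230.5  201.4] yaw 2.229 F [0.6 0.3 0.1] open 0.524 t 12.1
go [ -0.3   0.5 191.4] turn -0.1
```

View pics/wk.png

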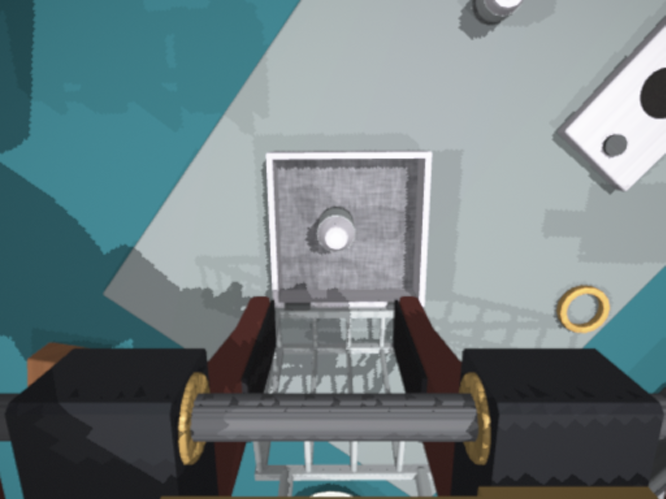

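Wrist view: K (px 335,235) stands clear in the basket, centred between the fingers. It fits obj_c best. Descending to grasp.

```bash
python3 -m handwheel '0 1.8 25 0 0.05;0 0 25 0 0.05;0 0 25 0 0.05;0 0 25 0 0.05;0 0 25 0 0.05;0 0 25 0 0.05;0 0 20 0 0.05;0 0 12 0 0.05;0 0 6 0 0.05;0 0 0 0 0.05;0 0 0 0 0.05'
python3 -m handwheel '0 0 0 0 -1;0 0 0 0 -1;0 0 0 0 -1;0 0 0 0 -1;0 0 0 0 -1;0 0 0 0 -1;0 0 0 0 -1'
```

```text
time: 13.05
tcp_pos: [500.6, -229.6, 13.7]
eef_rot: [3.141, 0.001, 2.231]
ft_force: [-0.5, -0.3, 0.1]
opening: 0.525
time: 13.63
tcp_pos: [500.7, -229.6, 14.1]
eef_rot: [3.141, 0.001, 2.231]
ft_force: [-1.0, 0.8, 6.9]
opening: 0.312
```

```bash
python3 -m handwheel '0 0 -10 0 -1;0 0 -25 0 -1;0 0 -30 0 -1;0 0 -30 0 -1;0 0 -30 0 -1;0 0 0 0 -1'
python3 -m handwheel '15.8 26.25 0 0 -1;15.8 26.25 0 0 -1;15.8 26.25 0 0 -1;15.8 26.25 0 0 -1;15.8 26.25 0 0 -1;15.8 26.25 0 0 -1;15.8 26.25 0 0 -1;15.8 26.25 0 0 -1;15.8 26.25 0 0 -1;15.8 26.25 0 0 -1;15.8 26.25 0 0 -1;15.8 26.25 0 0 -1'
python3 -m handwheel '0 0 0 6 -1;0 0 0 6 -1;0 0 0 6 -1;0 0 0 6 -1;0 0 0 6 -1;0 0 0 6 -1;0 0 0 0 -1;0 0 0 0 -1'
cat > seat.py <<'E'
import sys
from h import *
k=int(sys.argv[1]); z=float(sys.argv[2])
S=[(636.6,173.3),(633.3,113.4),(630.4,53.3),(627.4,-6.7)]
p,q=wrist(); save(p,sys.argv[3],s=1.3)
g=p["color"].max(2); K,l,st,ce=cv2.connectedComponentsWithStats((g<75).astype(np.uint8))
for i in range(1,K):
    X=onplane(q,ce[i],20)
    for j,s in enumerate(S):
        if st[i,4]>50 and np.hypot(*(X[:2]-s))<15: print("seat",j+1,st[i],np.round(X,1))
togo([*S[k-1],z],1.6)
E
python3 seat.py 2 29 p1
```

```text
time: 14.13
tcp_pos: [503.1, -230.8, 144.2]
eef_rot: [3.138, 0.008, 2.231]
ft_force: [1.2, 0.0, -0.2]
opening: 0.315
time: 15.13
tcp_pos: [632.4, 115.1, 137.8]
eef_rot: [-3.141, -0.0, 2.231]
ft_force: [0.7, -0.3, 0.2]
opening: 0.31
time: 15.8
tcp_pos: [632.2, 113.6, 137.8]
eef_rot: [-3.141, 0.0, 1.606]
ft_force: [-0.2, 0.3, -1.0]
opening: 0.311
seat 1 [ 244   95   43   45 1501] [637.6 173.7  20. ]
seat 2 [ 239  171   41   39 1260] [634.6 113.6  20. ]
tcp [632.3 113.5 137.9] yaw 1.606 F [ 0.2 -0.7 -0.1] open 0.313 t 15.8
go [ -0.2   1.1 108.9] turn 0.3
```

View pics/p1.png

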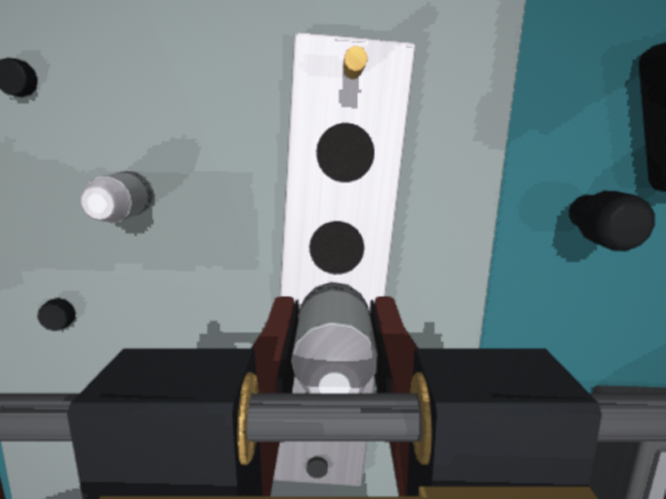

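Held objective hangs upright, and the seats match the outside views within 1.3 mm. Placing on seat 2.

```bash
python3 -m handwheel '0 1.6 20 0 -1;0 0 25 0 -1;0 0 25 0 -1;0 0 20 0 -1;0 0 10 0 -1;0 0 5 0 -1;0 0 3.5 0 -1;0 0 0 0 -1;0 0 0 0 -1;0 0 0 0 -1'
python3 - <<'E'
from h import *
togo([634,113.5,28.5])
E
```

```text
time: 16.68
tcp_pos: [635.1, 113.8, 30.9]
eef_rot: [3.14, -0.0, 1.603]
ft_force: [-0.7, 0.4, -0.2]
opening: 0.316
tcp [635.1 113.8  30.9] yaw 1.603 F [-0.7  0.4 -0.2] open 0.316 t 16.7
go [-0.3 -1.1  2.4]
```

```bash
python3 -m handwheel '0 -0.8 1 0 -1;0 0 1 0 -1;0 0 0 0 -1;0 0 0 0 -1'
python3 -m handwheel '0 0 0 0 0.05;0 0 0 0 0.05;0 0 0 0 0.05;0 0 0 0 0.05;0 0 -5 0 0.05;0 0 -20 0 0.05;0 0 -25 0 0.05;0 0 -30 0 0.05;0 0 -30 0 0.05'
python3 - <<'E'
from h import *
togo([436.3,293.5,140],1.6)
E
```

```text
time: 17.02
tcp_pos: [633.7, 113.7, 28.2]
eef_rot: [3.141, -0.0, 1.603]
ft_force: [-0.8, -0.7, 2.6]
opening: 0.314
time: 17.77
tcp_pos: [632.9, 113.5, 138.6]
eef_rot: [-3.14, 0.0, 1.603]
ft_force: [0.8, 0.6, 0.2]
opening: 0.526
tcp [632.9 113.5 138.6] yaw 1.603 F [0.8 0.6 0.2] open 0.526 t 17.8
go [ 186.1 -190.8   -1.2] turn 0.2
```

```bash
python3 -m handwheel '23.2 -23.8 -7.5 0 0.05;23.2 -23.8 -7.5 0 0.05;23.2 -23.8 -7.5 0 0.05;23.2 -23.8 -7.5 0 0.05;23.2 -23.8 -7.5 0 0.05;23.2 -23.8 -7.5 0 0.05;23.2 -23.8 -7.5 0 0.05;23.2 -23.8 -7.5 0 0.05;0 0 0 0 0.05;0 0 0 0 0.05'
python3 w.py wd 436.3 293.5 6 abcd 1.6
```

```text
time: 18.6
tcp_pos: [436.5, 294.2, 198.5]
eef_rot: [3.14, -0.001, 1.606]
ft_force: [-0.2, -0.4, 0.9]
opening: 0.528
[325.3 285.3  -1. ] 0.83
[430.8 293.6   4.5] 0.76
[500.1 143.9   6.6] 0.55
mask 887 241 270 161 197
{'a': (array([436.5, 289.2]), np.float64(0.856)), 'b': (array([436.4, 291.2]), np.float64(0.919)), 'c': (array([436.4, 292.3]), np.float64(0.966)), 'd': (array([436.4, 293.7]), np.float64(0.946))}
tcp [437.8 292.5 197.6] yaw 1.602 F [0.7 0.5 0. ] open 0.525 t 18.8
go [  1.1  -1.5 187.6] turn 0.1
```

View pics/wd.png

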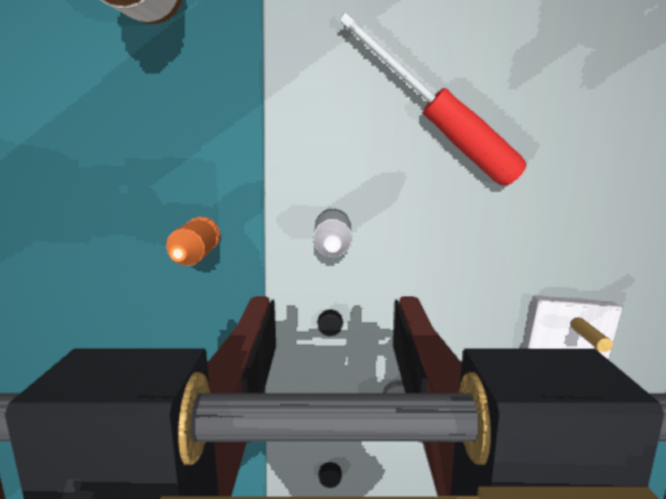

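View: L3 (px 332,235) with the orange decoy to its left, all clear. The c/d distinction for K and L3 is thin from one view, so I'll settle it with combined views.

```bash
python3 - <<'E'
from h import *
a=env.get_image("scene");b=env.get_image("top");p,q=wrist()
for n,X,z0 in(("L3",(436.4,293.3),6),("seat2",(634,113.5),20)):
    V=[];
    for pp,qq in((a,a),(b,b),(p,q)):
        m=mask_at(pp,qq,(*X,z0+30),tol=15 if qq is not q else 40)
        if m is not None: V.append((qq,m))
    print(n,[int(v[1].sum()) for v in V],fit(V,*X,z0,"bcd"))
    for v in V: print("  ",fit([v],*X,z0,"bcd"))
    # bright tip in wrist/scene
E
python3 - <<'E'
import cv2,numpy as np
w=cv2.imread("pics/wd.png")[190:290,270:400]; k=cv2.imread("pics/wk.png")[190:290,270:400]
s=cv2.imread("pics/scene.png")
d=s[130:200,400:530]
cv2.imwrite("pics/cmp.png",cv2.resize(np.hstack([k,w]),None,fx=3,fy=3,interpolation=cv2.INTER_CUBIC))
E
```

```text
L3 [272, 184, 892] {'b': (array([435.7, 293.3]), np.float64(0.841)), 'c': (array([435.7, 293. ]), np.float64(0.901)), 'd': (array([435.7, 293.2]), np.float64(0.915))}
   {'b': (array([432.1, 299.9]), np.float64(0.807)), 'c': (array([433. , 298.2]), np.float64(0.906)), 'd': (array([435. , 295.2]), np.float64(0.906))}
   {'b': (array([435.5, 294.1]), np.float64(0.926)), 'c': (array([435.4, 293.3]), np.float64(0.956)), 'd': (array([434.7, 292.1]), np.float64(0.933))}
   {'b': (array([435.9, 290.8]), np.float64(0.912)), 'c': (array([435.9, 292. ]), np.float64(0.955)), 'd': (array([436. , 293.5]), np.float64(0.947))}
seat2 [317, 156] {'b': (array([635.2, 113.7]), np.float64(0.849)), 'c': (array([635.1, 113.5]), np.float64(0.875)), 'd': (array([635.3, 113.2]), np.float64(0.821))}
   {'b': (array([632.7, 119. ]), np.float64(0.924)), 'c': (array([633.7, 116.5]), np.float64(0.929)), 'd': (array([635.1, 113.5]), np.float64(0.842))}
   {'b': (array([636. , 113.4]), np.float64(0.911)), 'c': (array([635.2, 113.3]), np.float64(0.858)), 'd': (array([632.9, 112.4]), np.float64(0.805))}
```

View pics/cmp.png

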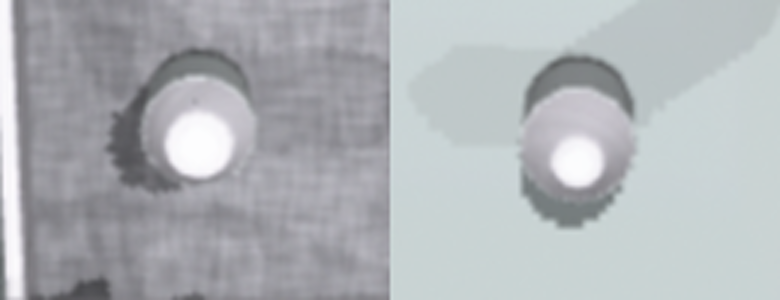

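Tip ratios: K ≈ 0.61, L3 ≈ 0.49, so L3 has the smaller tip and is the taller one. That makes L3 obj_d, destined for seat 1. Grasping it.

```bash
python3 -m handwheel '0.8 -1.8 25 0 0.05;0 0 25 0 0.05;0 0 25 0 0.05;0 0 25 0 0.05;0 0 25 0 0.05;0 0 25 0 0.05;0 0 15 0 0.05;0 0 10 0 0.05;0 0 5 0 0.05;0 0 0 0 0.05;0 0 0 0 0.05'
python3 -m handwheel '0 0 0 0 -1;0 0 0 0 -1;0 0 0 0 -1;0 0 0 0 -1;0 0 0 0 -1;0 0 0 0 -1;0 0 0 0 -1'
python3 -m handwheel '0 0 -10 0 -1;0 0 -25 0 -1;0 0 -30 0 -1;0 0 -30 0 -1;0 0 -30 0 -1;0 0 0 0 -1'
python3 - <<'E'
from h import *
togo([637,173.5,142],1.6)
E
```

```text
time: 20.12
tcp_pos: [435.8, 294.1, 18.2]
eef_rot: [3.141, -0.0, 1.603]
ft_force: [0.2, 0.1, 0.3]
opening: 0.528
time: 20.7
tcp_pos: [435.8, 294.1, 18.5]
eef_rot: [3.141, -0.001, 1.603]
ft_force: [-0.5, -0.7, 6.5]
opening: 0.316
time: 21.2
tcp_pos: [438.1, 295.6, 148.4]
eef_rot: [3.134, -0.005, 1.603]
ft_force: [0.3, 0.4, -1.0]
opening: 0.315
tcp [438.1 295.6 148.4] yaw 1.603 F [ 0.3  0.4 -1. ] open 0.315 t 21.2
go [-128.4  194.9    7.3] turn 0.2
```

```bash
python3 -m handwheel '-15.8 24.7 0 0 -1;-15.8 24.7 0 0 -1;-15.8 24.7 0 0 -1;-15.8 24.7 0 0 -1;-15.8 24.7 0 0 -1;-15.8 24.7 0 0 -1;-15.8 24.7 0 0 -1;-15.8 24.7 0 0 -1;0 0 0 0 -1;0 0 0 0 -1'
python3 -m handwheel '0 0 20 0 -1;0 0 25 0 -1;0 0 25 0 -1;0 0 20 0 -1;0 0 10 0 -1;0 0 5 0 -1;0 0 3 0 -1;0 0 0 0 -1;0 0 0 0 -1;0 0 0 0 -1'
python3 - <<'E'
from h import *
togo([637,174.3,32.5],1.6)
E
```

```text
time: 22.03
tcp_pos: [637.2, 172.7, 141.8]
eef_rot: [-3.141, 0.0, 1.601]
ft_force: [-0.8, 0.8, -3.0]
opening: 0.313
time: 22.87
tcp_pos: [637.7, 174.0, 35.9]
eef_rot: [3.14, -0.0, 1.603]
ft_force: [0.8, 0.8, -1.3]
opening: 0.311
tcp [637.7 174.   35.9] yaw 1.603 F [ 0.8  0.8 -1.3] open 0.311 t 22.9
go [ 0.3 -0.7  3.4] turn 0.2
```

```bash
python3 -m handwheel '0.3 -0.7 1.5 0 -1;0 0 1.5 0 -1;0 0 0 0 -1;0 0 0 0 -1;0 0 0 0 -1'
python3 -m handwheel '0 0 0 0 0.05;0 0 0 0 0.05;0 0 0 0 0.05;0 0 0 0 0.05;0 0 -5 0 0.05;0 0 -20 0 0.05;0 0 -25 0 0.05;0 0 -30 0 0.05;0 0 -30 0 0.05;0 0 -10 0 0.05;0 0 0 0 0.05'
python3 - <<'E'
from h import *
togo([499,142.3,198],1.6)
E
```

```text
time: 23.28
tcp_pos: [636.6, 174.2, 32.5]
eef_rot: [3.141, -0.0, 1.603]
ft_force: [-1.3, 0.1, 6.0]
opening: 0.31
time: 24.2
tcp_pos: [638.2, 174.6, 155.2]
eef_rot: [3.136, -0.001, 1.603]
ft_force: [-0.0, 0.3, 0.1]
opening: 0.524
tcp [638.2 174.6 155.2] yaw 1.603 F [-0.   0.3  0.1] open 0.524 t 24.2
go [ -27.8 -139.9  -43.7] turn 0.2
```

```bash
python3 -m handwheel '-4.6 -23.2 -7.5 0 0.05;-4.6 -23.2 -7.5 0 0.05;-4.6 -23.2 -7.5 0 0.05;-4.6 -23.2 -7.5 0 0.05;-4.6 -23.2 -7.5 0 0.05;-4.6 -23.2 -7.5 0 0.05;0 0 0 0 0.05;0 0 0 0 0.05;0 0 0 0 0.05'
python3 w.py wb 499 142.3 6 abcd 1.6
python3 - <<'E'
import cv2
w=cv2.imread("pics/wb.png"); cv2.imwrite("pics/wb2.png",w)
E
```

```text
time: 24.95
tcp_pos: [498.2, 142.1, 195.9]
eef_rot: [-3.141, 0.0, 1.603]
ft_force: [-0.3, 0.8, -0.1]
opening: 0.526
[633.9 175.8  21.4] 0.92
[497.6 141.9   8.2] 0.7
[635.8 113.1  25.9] 0.56
[325.6 282.9   0.6] 0.56
mask 755 244 271 160 193
{'a': (array([499.7, 141.2]), np.float64(0.965)), 'b': (array([499.4, 142.2]), np.float64(0.912)), 'c': (array([500.2, 144.3]), np.float64(0.857)), 'd': (array([499. , 145.9]), np.float64(0.799))}
tcp [498.5 142.2 195.9] yaw 1.603 F [-0.   0.4 -0.4] open 0.523 t 25.1
go [  0.2   0.6 185.9] turn 0.2
```

View pics/wb2.png

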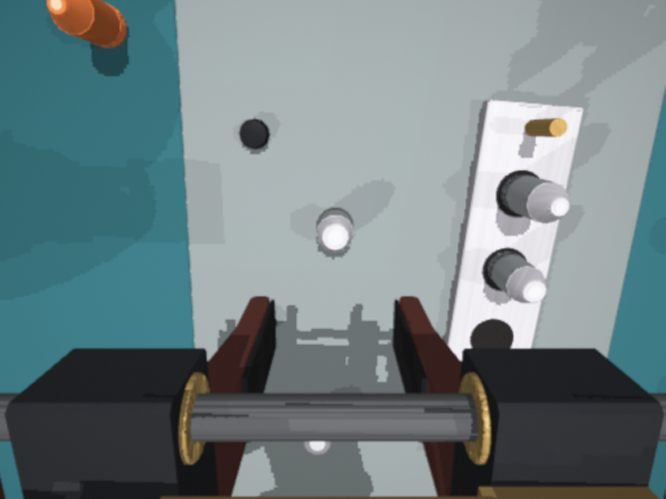

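Seat 1 and 2 objectives stand upright and the one by the pin is visibly taller. L2 is centred at px 335. I'll pick it up for seat 3, then compare it with L1.

```bash
python3 -m handwheel '-0.2 1 25 0 0.05;0 0 25 0 0.05;0 0 25 0 0.05;0 0 25 0 0.05;0 0 25 0 0.05;0 0 25 0 0.05;0 0 17 0 0.05;0 0 10 0 0.05;0 0 6 0 0.05;0 0 0 0 0.05;0 0 0 0 0.05'
python3 -m handwheel '0 0 0 0 -1;0 0 0 0 -1;0 0 0 0 -1;0 0 0 0 -1;0 0 0 0 -1;0 0 0 0 -1;0 0 0 0 -1'
python3 -m handwheel '0 0 -10 0 -1;0 0 -25 0 -1;0 0 -30 0 -1;0 0 -30 0 -1;0 0 -30 0 -1;0 0 0 0 -1;0 0 0 0 -1;0 0 0 0 -1'
python3 - <<'E'
from h import *
togo([630.8,53.5,142],1.6)
E
```

```text
time: 26.02
tcp_pos: [499.4, 142.0, 13.9]
eef_rot: [3.141, -0.0, 1.603]
ft_force: [-0.5, -0.2, 0.3]
opening: 0.526
time: 26.6
tcp_pos: [499.5, 142.0, 14.5]
eef_rot: [3.14, -0.0, 1.603]
ft_force: [-0.5, 0.4, 5.9]
opening: 0.313
time: 27.27
tcp_pos: [498.3, 141.7, 138.5]
eef_rot: [-3.141, 0.0, 1.603]
ft_force: [-0.9, -0.5, -1.5]
opening: 0.314
tcp [498.3 141.7 138.5] yaw 1.603 F [-0.9 -0.5 -1.5] open 0.314 t 27.3
go [-92.4 129.6  -3.5] turn 0.2
```

```bash
python3 -m handwheel '-15.4 21.6 0 0 -1;-15.4 21.6 0 0 -1;-15.4 21.6 0 0 -1;-15.4 21.6 0 0 -1;-15.4 21.6 0 0 -1;-15.4 21.6 0 0 -1;0 0 0 0 -1;0 0 0 0 -1;0 0 0 0 -1'
python3 -m handwheel '0 0 20 0 -1;0 0 25 0 -1;0 0 25 0 -1;0 0 20 0 -1;0 0 10 0 -1;0 0 4 0 -1;0 0 2 0 -1;0 0 0 0 -1;0 0 0 0 -1;0 0 0 0 -1'
python3 - <<'E'
from h import *
togo([631,53.4,28.3],1.6)
E
```

```text
time: 28.02
tcp_pos: [629.6, 53.7, 136.8]
eef_rot: [-3.138, -0.0, 1.602]
ft_force: [-0.6, 0.7, -0.0]
opening: 0.314
time: 28.85
tcp_pos: [632.2, 53.8, 33.9]
eef_rot: [3.14, -0.0, 1.603]
ft_force: [0.2, -0.1, 0.2]
opening: 0.313
tcp [632.2  53.8  33.9] yaw 1.603 F [ 0.2 -0.1  0.2] open 0.313 t 28.9
go [-0.3 -1.3  5.6] turn 0.2
```

```bash
python3 -m handwheel '-0.3 -0.9 2 0 -1;0 0 1.5 0 -1;0 0 1 0 -1;0 0 0 0 -1;0 0 0 0 -1;0 0 0 0 -1'
```

```text
time: 29.35
tcp_pos: [630.6, 53.3, 28.5]
eef_rot: [3.141, 0.0, 1.603]
ft_force: [-2.0, -0.6, 4.7]
opening: 0.308
```

Contact with the seat (4.7 N up). I'll release and go to L1.

```bash
python3 -m handwheel '0 0 0 0 0.05;0 0 0 0 0.05;0 0 0 0 0.05;0 0 0 0 0.05;0 0 -5 0 0.05;0 0 -20 0 0.05;0 0 -25 0 0.05;0 0 -30 0 0.05;0 0 -30 0 0.05;0 0 -20 0 0.05;0 0 0 0 0.05;0 0 0 0 0.05'
python3 - <<'E'
from h import *
togo([490.7,-36.5,196],1.6)
E
```

```text
time: 30.35
tcp_pos: [631.3, 53.4, 159.6]
eef_rot: [3.139, -0.0, 1.603]
ft_force: [-0.4, 0.1, -0.4]
opening: 0.523
tcp [631.3  53.4 159.6] yaw 1.603 F [-0.4  0.1 -0.4] open 0.523 t 30.4
go [ -85.3 -143.3  -36.8] turn 0.2
```

```bash
python3 -m handwheel '-12.2 -20.5 -5 0 0.05;-12.2 -20.5 -5 0 0.05;-12.2 -20.5 -5 0 0.05;-12.2 -20.5 -5 0 0.05;-12.2 -20.5 -5 0 0.05;-12.2 -20.5 -5 0 0.05;-12.2 -20.5 -5 0 0.05;0 0 0 0 0.05;0 0 0 0 0.05;0 0 0 0 0.05'
python3 w.py wa 490.7 -36 6 abcd 1.6
python3 - <<'E'
import cv2,numpy as np
c=[]
for n,(u,v) in dict(wk=(335,235),wd=(332,236),wb=(335,232),wa=(332,232)).items():
    c.append(cv2.imread(f"pics/{n}.png")[v-40:v+40,u-45:u+45])
cv2.imwrite("pics/cmp4.png",cv2.resize(np.hstack(c),None,fx=2.2,fy=2.2,interpolation=cv2.INTER_NEAREST))
E
```

```text
time: 31.18
tcp_pos: [490.0, -36.5, 192.4]
eef_rot: [-3.141, -0.0, 1.602]
ft_force: [0.4, 0.2, -0.2]
opening: 0.523
[635.2  54.3  18.3] 0.88
[490.9 -38.8   8.4] 0.56
mask 697 243 270 160 192
{'a': (array([490.5, -35.6]), np.float64(0.889)), 'b': (array([490.5, -35. ]), np.float64(0.828)), 'c': (array([489.6, -32.3]), np.float64(0.776)), 'd': (array([489.9, -31.2]), np.float64(0.724))}
tcp [490.4 -36.2 192.6] yaw 1.603 F [ 0.3 -0.3 -1.4] open 0.524 t 31.3
go [  0.2   0.4 182.6] turn 0.2
```

View pics/cmp4.png

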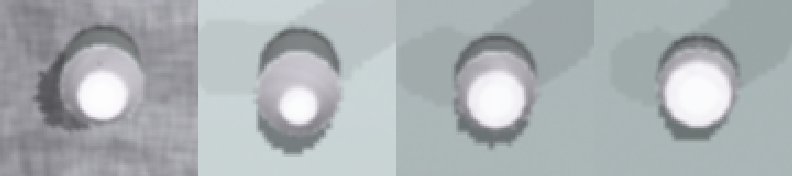

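Tip widths in equal views are L3 38, K 50, L2 60 and L1 70 px. That gives d, c, b, a with no doubt. Picking L1 for seat 4.

```bash
python3 -m handwheel '0.4 0.2 25 0 0.05;0 0 25 0 0.05;0 0 25 0 0.05;0 0 25 0 0.05;0 0 25 0 0.05;0 0 25 0 0.05;0 0 18 0 0.05;0 0 10 0 0.05;0 0 5.5 0 0.05;0 0 0 0 0.05;0 0 0 0 0.05'
python3 -m handwheel '0 0 0 0 -1;0 0 0 0 -1;0 0 0 0 -1;0 0 0 0 -1;0 0 0 0 -1;0 0 0 0 -1;0 0 0 0 -1'
python3 -m handwheel '0 0 -10 0 -1;0 0 -25 0 -1;0 0 -30 0 -1;0 0 -30 0 -1;0 0 -30 0 -1;0 0 0 0 -1;0 0 0 0 -1;0 0 0 0 -1'
python3 - <<'E'
from h import *
togo([628,-6.5,135],1.6)
E
```

```text
time: 32.25
tcp_pos: [490.6, -36.1, 10.0]
eef_rot: [3.141, 0.0, 1.603]
ft_force: [-0.4, -0.1, -0.2]
opening: 0.526
time: 32.83
tcp_pos: [490.6, -36.3, 10.5]
eef_rot: [3.14, 0.0, 1.603]
ft_force: [-1.5, -0.3, 7.6]
opening: 0.314
time: 33.5
tcp_pos: [489.5, -36.2, 134.6]
eef_rot: [-3.141, -0.0, 1.603]
ft_force: [0.7, -0.0, -1.4]
opening: 0.314
tcp [489.5 -36.2 134.6] yaw 1.603 F [ 0.7 -0.  -1.4] open 0.314 t 33.5
go [ 25.3 139.4  -0.5] turn 0.2
```

```bash
python3 -m handwheel '4.1 23.2 0 0 -1;4.1 23.2 0 0 -1;4.1 23.2 0 0 -1;4.1 23.2 0 0 -1;4.1 23.2 0 0 -1;4.1 23.2 0 0 -1;0 0 0 0 -1;0 0 0 0 -1;0 0 0 0 -1'
python3 -m handwheel '0 0 20 0 -1;0 0 25 0 -1;0 0 25 0 -1;0 0 20 0 -1;0 0 10 0 -1;0 0 4 0 -1;0 0 2 0 -1;0 0 0 0 -1;0 0 0 0 -1;0 0 0 0 -1'
python3 - <<'E'
from h import *
togo([628,-6.9,24.3],1.6)
E
```

```text
time: 34.25
tcp_pos: [626.4, -7.2, 132.7]
eef_rot: [-3.137, -0.0, 1.603]
ft_force: [-0.0, -0.3, -1.1]
opening: 0.314
time: 35.08
tcp_pos: [629.2, -7.2, 29.9]
eef_rot: [3.14, 0.0, 1.603]
ft_force: [-0.6, 0.1, -1.3]
opening: 0.314
tcp [629.2  -7.2  29.9] yaw 1.603 F [-0.6  0.1 -1.3] open 0.314 t 35.1
go [ 0.4 -1.2  5.6] turn 0.2
```

```bash
python3 -m handwheel '0.3 -0.9 2 0 -1;0 0 1.5 0 -1;0 0 1 0 -1;0 0 0 0 -1;0 0 0 0 -1;0 0 0 0 -1'
python3 -m handwheel '0 0 0 0 0.05;0 0 0 0 0.05;0 0 0 0 0.05;0 0 0 0 0.05;0 0 -5 0 0.05;0 0 -20 0 0.05;0 0 -25 0 0.05;0 0 -30 0 0.05;0 0 -30 0 0.05;0 0 -20 0 0.05;0 0 0 0 0.05;0 0 0 0 0.05'
python3 -m handwheel '0 -25 -10 0 0.05;0 -25 -10 0 0.05;0 -25 -10 0 0.05;0 -25 -10 0 0.05;0 -25 -10 0 0.05;0 -25 -10 0 0.05;0 -25 -10 0 0.05;0 -25 -10 0 0.05;0 0 0 0 0.05;0 0 0 0 0.05'
cat > chk.py <<'E'
from h import *
a=env.get_image("scene");b=env.get_image("top");save(a,"f1",(100,50,420,330),2)
for j,(t,X) in enumerate(zip("dcba",[(636.8,173.5),(633.8,113.5),(630.7,53.4),(627.7,-6.6)])):
    V=[]
    for p in(a,b):
        m=mask_at(p,p,(*X,45),tol=12)
        if m is not None: V.append((p,m))
    if V: print(j+1,X,len(V),fit(V,*X,20,t))
print([np.round(r["point"]) for r in env.pinpoint("lid_bar",a)+env.pinpoint("lid_bar",b)])
E
python3 chk.py
```

```text
time: 35.58
tcp_pos: [627.5, -6.9, 24.5]
eef_rot: [3.141, -0.0, 1.603]
ft_force: [-2.7, 0.6, 5.6]
opening: 0.316
time: 36.58
tcp_pos: [628.2, -6.9, 155.6]
eef_rot: [3.139, 0.0, 1.603]
ft_force: [0.5, -0.8, -0.0]
opening: 0.527
time: 37.42
tcp_pos: [426.5, -13.3, 233.6]
eef_rot: [-3.141, -0.0, 1.602]
ft_force: [0.4, -0.1, 0.1]
opening: 0.524
1 (636.8, 173.5) 2 {'d': (array([638.7, 173. ]), np.float64(0.812))}
2 (633.8, 113.5) 1 {'c': (array([633.9, 115.9]), np.float64(0.94))}
3 (630.7, 53.4) 2 {'b': (array([630.9,  54.6]), np.float64(0.55))}
4 (627.7, -6.6) 1 {'a': (array([627.4,  -3.2]), np.float64(0.872))}
[array([ 585., -330.,  179.]), array([ 593., -330.,  178.])]
```

View pics/f1.png

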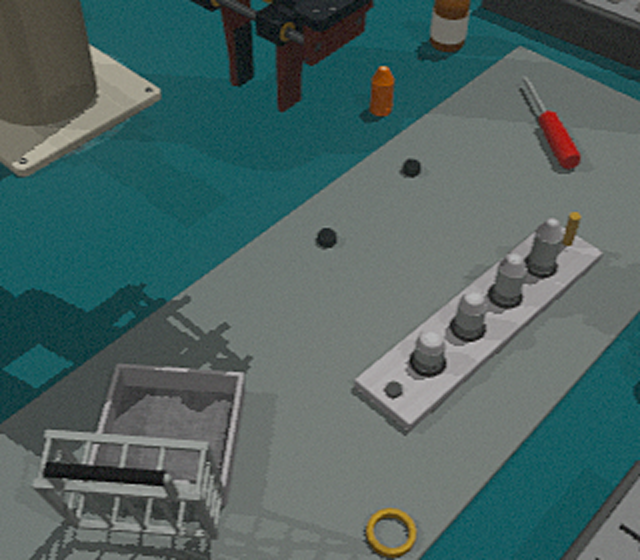

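All four stand in order on the seats, tallest by the pin, and the lid is open. One oblique wrist look will check the centring.

```bash
python3 -m handwheel '15 10 0 0 0.05;15 10 0 0 0.05;15 10 0 0 0.05;15 10 0 0 0.05;15 10 0 0 0.05;0 0 0 0 0.05;0 0 0 0 0.05;0 0 0 0 0.05'
python3 - <<'E'
from h import *
p,q=wrist()
S=[(636.8,173.5),(633.8,113.5),(630.7,53.4),(627.7,-6.6)]
u=np.array([proj(q,(*s,20)) for s in S]); print(u)
x0,y0=np.maximum(u.min(0).astype(int)-35,0); x1,y1=u.max(0).astype(int)+60
x1=min(x1,512); y1=min(y1,384); save(p,"f2",(x0,y0,x1,y1),2.2); print(x0,y0,x1,y1)
for j,(t,X) in enumerate(zip("dcba",S)):
    m=mask_at(p,q,(*X,45),tol=15)
    if m is not None: print(j+1,X,fit([(q,m)],*X,20,t))
E
```

```text
time: 38.68
tcp_pos: [474.5, 62.9, 234.0]
eef_rot: [-3.141, 0.0, 1.603]
ft_force: [0.4, -0.3, -0.4]
opening: 0.522
[[417.4  67.2]
 [405.8 126.4]
 [395.1 180.9]
 [385.4 230.9]]
350 32 477 290
1 (636.8, 173.5) {'d': (array([637.7, 173.4]), np.float64(0.95))}
2 (633.8, 113.5) {'c': (array([634.6, 114.3]), np.float64(0.951))}
4 (627.7, -6.6) {'a': (array([628.9,  -7. ]), np.float64(0.959))}
```

View pics/f2.png

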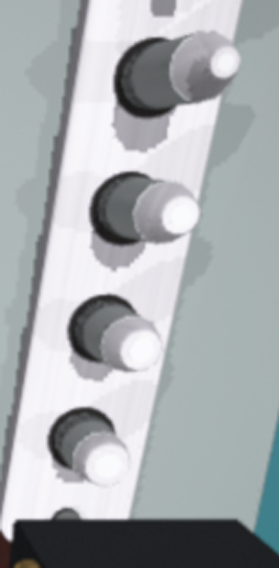

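Feet sit concentric in the dark marks. The fits (637.7,173.4), (634.6,114.3) and (628.9,-7.0) are within about 1 mm of the seats as the same camera measured them. Handing in.

```bash
python3 -c "
from workcell import env
print(env.state()['time']); print(env.finish_job())"
```

```text
38.9333
the job is handed in; nothing more can be done
None
```

The lid is open on its stop and all four objectives stand upright on the rack. From the brass pin outwards the order is d, c, b, a. The job was handed in at about 39 s of the 128 s allowed.

**What I did:** I swung the lid open by its bar to about 100° and let it go. I then took obj_c out of the basket for seat 2. After that came obj_d on seat 1 by the pin, obj_b on seat 3, and obj_a on seat 4.

**Last checks:**
- **Lid:** its bar is at z ≈ 178 mm, unchanged since I released it.
- **Order:** the outside view shows four upright objectives in falling height from the pin.
- **Centring:** a last close view from the arm's own camera put the objectives on seats 1, 2 and 4 within about 1.4 mm of the seat centres. On seat 3 that view found no outline to fit, so I judged it only by eye; its foot looks concentric in the mark.

**Checks that disagreed:**
- **Which is c and which is d:** some outline fits from single views could not tell them apart, and one rated obj_b as obj_a. The tip widths in comparable close views (38, 50, 60 and 70 px) settled the order.
- **Outside-camera fits:** the final ones were off by up to 3.4 mm in y where only one camera found the objective (seats 2 and 4), and the seat 3 fit was poor (0.55 overlap). I relied on the close view instead.

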